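# Shut and pin the vial clamp

### The job

Swing the blue lid of the vial clamp down over the vials, then take the red-knobbed lock pin from its stand and push it straight down through the lid hole into the base until its collar sits on the lid. The vial seals are springy, so keep pushing down on the pin to hold the lid fully shut: finish like that, with the fingers still on the pin and pressing, not letting go. Leave the reagent bottle, the jar and the vial rack standing where they are.

Things in the scene. Friction and masses are not known exactly. Their poses are not given: they have to be found in the camera images.
- clamp: Vial clamp, fixed to the bench: white block 100 (x) x 150 (y) x 60 (z) mm, six vials sunk in its top, their springy orange seals up to 7 mm proud. Origin at the centre of its underside; z up. The lid is hinged along the top edge on the +y side. A vertical pin hole, 14 mm wide and 36 mm deep, opens in the top face at (0, -50, 60) mm.
- socket (a point): Centre of the mouth of the pin hole in the block's top face, at (0, -50, 60) mm in the clamp's frame; axes as the clamp's.
- hinge (a point): Middle of the lid's hinge line, at (0, 75, 60) mm in the clamp's frame; axes as the clamp's. The hinge line runs along x.
- clamp_lid (a joint): Lid angle, rad: 0 shut and level, 1.57 upright, 2.0 end stop (leaning outward, away from the block). A stiff hinge (0.19 N m) keeps the 0.2 kg lid where it is left, but below 0.10 rad the vial seals push back (9 N m/rad): let go after shutting, it springs up to about 0.06 rad. About 7 to 8 N straight down at its pin hole shuts it fully and 6 N or so more does no harm.
- lid_hole (a point): Centre of the 14 mm pin hole (right through, white ring round it) in the lid's upper (outer) face, 125 mm from the hinge line; z is the lid's outward normal. 13.5 mm above socket when shut. The lid is a blue plate 100 mm (along the hinge) x 150 x 12 mm; shut, it covers the block, underside 1.5 mm and upper face 13.5 mm above the block's top.
- pin: Lock pin, about 60 g, origin at its lower tip, z up along it: steel shank 10 mm dia., 45 mm long, tapered tip; steel collar 28 mm dia. from 45 to 50 mm; red cylindrical knob 20 mm dia. from 50 to 80 mm. Starts upright in the pin stand, collar on the stand's top. Fully home with the lid shut, its tip is 31.5 mm below socket.
- pin_stand: White block 50 x 50 x 50 mm, fixed to the bench, with a 14 mm through hole in the middle holding the pin. Origin at the centre of its underside.
- vial_rack: Bystander, loose: blue block 70 x 50 x 30 mm with six capped vials, 63 mm tall overall. Origin at the centre of its underside.
- reagent: Bystander, loose: amber bottle with blue cap, 66 mm in diameter, 140 mm tall. Origin at the centre of its underside.
- jar: Bystander, loose: small white jar with green cap, 40 mm in diameter, 50 mm tall. Origin at the centre of its underside.

How it is judged:
By the outcome, as a careful person would: the job done as asked, in the order asked, and still so for the second after the job is handed in, while the arm keeps its last pose, push and grip.
It also fails if it takes over 62 s, if anything falls off the work surface, if the arm or the gripper's body presses on something with over 40 N, if the wrist force passes 120 N, or if a joint passes its speed limit or range.

### The arm

A 7-joint arm with a two-finger parallel gripper is mounted at the origin on the work surface. World frame = base frame: x ahead of the robot, y to its left, z up, the work surface at z = 0. Lengths are in mm, angles in rad, forces in N, time in s.
With the tool pointing down it reaches from about 400 to 875 mm from the base axis. Payload 4.4 kg.
Tool frame: the origin (TCP) lies midway between the tips of the shut fingers; the grasp point (between the pads) lies 19 mm behind it (ctrl.grip_point_offset is the distance from the TCP to the grasp point, in mm); z points along the fingers, y is the line along which they close (so a half turn about z gives the same grasp; the last joint's range is limited). The gripper opens to 85 mm and grips with 20 to 120 N. Pads are 22 mm wide; open, the fingers measure 114 mm over their backs; the gripper's body (76 mm by 85 mm) begins 54 mm behind the grasp point. The pads swing forward as they close: fully open they stand 13 mm farther back than shut.
Start: joints at [-1.272, 0.628, 0.038, 1.517, -0.027, 0.996, -0.02], TCP at [231.873, 607.25, 231.313] pointing down, gripper open.
Joint ranges: [-3.06, 3.06], [-0.37, 2.12], [-1.25, 1.32], [0.18, 2.47], [-1.1, 4.24], [0.23, 1.98], [-2.94, 2.94]. Speed limits (rad/s): [2.57, 2.57, 3.14, 3.14, 3.14, 3.14, 3.14].

### API

Orientations are given as [roll, pitch, yaw] about the fixed x, y, z axes, in that order (R = Rz(yaw) Ry(pitch) Rx(roll)).
In Python, from cell import ctrl, optics, ticket gives the robot as it stands (ctrl), with the cameras (optics) and the job (ticket).
- The arm moves only by the shell command python3 nudge.py 'ROWS'. ROWS is a JSON list of rows, 1 to 12 of them, each an object with the fields xyz (a list: dx, dy, dz in mm), turn_vec (a list: a rotation vector rx, ry, rz in rad), finger_gap (the finger opening in mm); a field left out counts as zero (the opening has to be given); each row shifts and turns the commanded pose from where the row before left it, along the tool's axes as they then stand; what a row does not reach is not made up. A row lasts 1/10 s, in which the tool goes at most 50 mm and 0.15 rad, less where a joint would pass 70% of its speed; a pose out of reach is approached as far as the arm can. The fingers move at their own pace and stop on an object; the grip force is fixed at half the most. Time passes only in rows, so rows that do not move let the fingers close. It prints the time, the measured TCP pose, the force, the opening and the grip force at its end. Input that does not fit is refused with a message, and nothing moves.
- ctrl.read_state(): the state, without advancing time (a new reading comes with each control period).
- optics.get_image(name): name is "side" or "top"; returns the picture (420x560x3 uint8, blue, green, red); there is no depth.
- optics.calibration(name): a dict with "fx", "fy", "cx", "cy" (pixels), "rvec" (rotation vector, rad) and "tvec" (3), from world to camera coordinates, as OpenCV has them. Camera axes: x right, y down, z forward; pixel columns grow to the right and rows downward; lengths in mm; the calibration is good to about 2 mm. A picture is of the moment at which its call begins. calibration takes no time and is no camera call.
- ticket.finish_job(): hands the job in; it is judged then, once.
The state is a dict: "clock": time; "qpos": joint angles; "qd": joint speeds; "tau": joint torques, N m; "eef_pos": TCP position; "tool_rot": TCP orientation; "force": force on the tool from outside, world axes, zero at the start; "torque": the same for the moment, N m; "width": finger opening in mm; "gripper_force": force on a finger pad.
Only numpy, scipy, OpenCV 4.12 (cv2) and the standard library are available. Lean on these libraries where they do the work, as an engineer would, in place of code of your own. Each camera call takes 0.05 s, during which the arm holds its last target. There are 200 camera calls.

## Working session

There is one attempt and no reset: what is moved stays moved. The work goes in short steps, Python scripts to look and compute and a shell command to move; the robot and the scene stay as the last step left them, time stands still between calls to the robot, and variables do not carry over. Pictures are saved under pics/ and viewed, at most 10 in all, crops included, and the job is handed in when it is done.

```bash
ls; mkdir -p pics
python3 - <<'E'
from cell import ctrl, optics, ticket
import cv2
for n in("side","top"):
    cv2.imwrite(f"pics/{n}0.png",cv2.resize(optics.get_image(n),(800,600),interpolation=cv2.INTER_CUBIC)); print(n,optics.calibration(n))
s=ctrl.read_state(); print(s, ctrl.grip_point_offset)
E
```

```text
cell.py
nudge.py
pics
side {'fx': 390.1527998670229, 'fy': 390.1527998670229, 'cx': 279.02778930937455, 'cy': 208.16414310789943, 'rvec': array([ 0.82182108, -2.56367554,  1.12061667]), 'tvec': array([485.41574601, 311.13605754, 573.34527011])}
top {'fx': 396.9545364302557, 'fy': 396.9545364302557, 'cx': 278.034730948941, 'cy': 212.49580608401948, 'rvec': array([ 2.11912621, -2.11170444,  0.2021381 ]), 'tvec': array([-24.22930043, 616.80776253, 954.99348576])}
{'clock': 0.1, 'qpos': array([-1.27180099,  0.62925308,  0.03843607,  1.51827854, -0.02698452,
        0.99630864, -0.01999243]), 'qd': array([-0.00060019, -0.0027082 ,  0.00121038, -0.00151911,  0.00065281,
       -0.00063946, -0.00069245]), 'tau': array([ 3.54059492e-03, -5.64537477e+01,  1.23090751e+00, -1.93974835e+01,
        1.13973810e-02,  5.37321816e-03,  3.04736068e-05]), 'eef_pos': array([231.66093069, 606.70708212, 230.47788584]), 'tool_rot': array([-3.13986297e+00,  2.56496226e-05,  2.77682012e+00]), 'force': array([-0.24082484, -0.16185567,  0.56498296]), 'torque': array([0.04046163, 0.02600059, 0.04890478]), 'gripper_force': 0.0, 'width': 85.33115220042787} 18.700000000000003
```

View pics/top0.png

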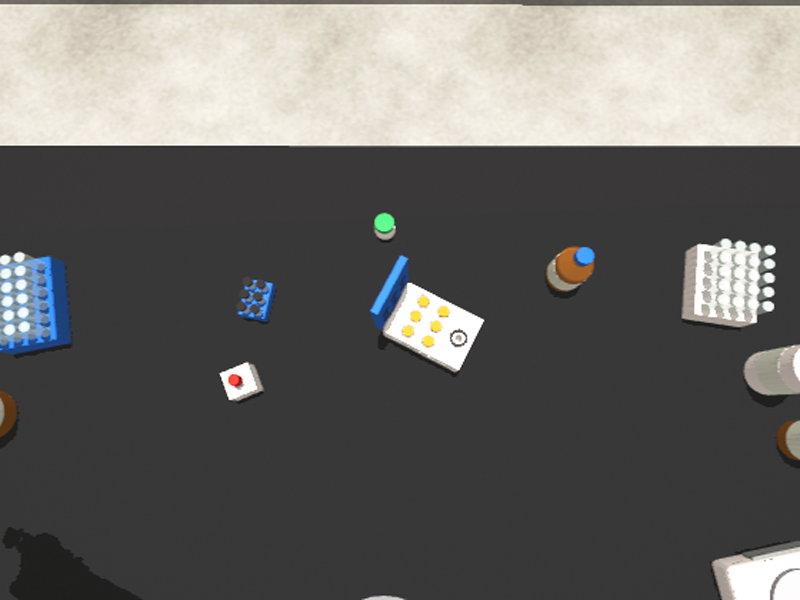

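View pics/side0.png

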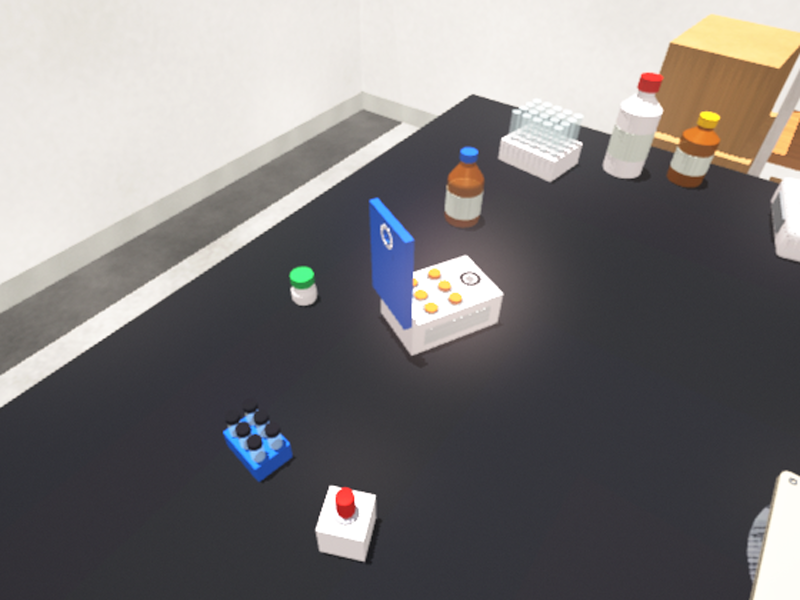

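The top view shows the clamp at about (430,325) with its lid upright, its socket ring at (458,338), and the pin at (235,380). The side view shows the pin at (345,500) and the lid ring at (386,236). I'll enlarge both areas.

```bash
cat > h.py <<'E'
from cell import ctrl, optics, ticket
import cv2, numpy as np
def ray(n,u,v):
    c=optics.calibration(n); R=cv2.Rodrigues(c["rvec"])[0]
    d=R.T@np.array([(u-c["cx"])/c["fx"],(v-c["cy"])/c["fy"],1]); return -R.T@c["tvec"],d
def at_z(n,u,v,z):
    o,d=ray(n,u,v); return o+d*(z-o[2])/d[2]
def tri(a,b):
    (o1,d1),(o2,d2)=ray("top",*a),ray("side",*b)
    t=np.linalg.lstsq(np.c_[d1,-d2],o2-o1,rcond=None)[0]
    p,q=o1+t[0]*d1,o2+t[1]*d2; return (p+q)/2,np.linalg.norm(p-q)
def proj(n,p):
    c=optics.calibration(n); K=np.array([[c["fx"],0,c["cx"]],[0,c["fy"],c["cy"]],[0,0,1]])
    return cv2.projectPoints(np.float64(p).reshape(-1,1,3),c["rvec"],c["tvec"],K,None)[0].reshape(-1,2)
E
python3 - <<'E'
from h import *
t=optics.get_image("top");s=optics.get_image("side")
r=lambda im,x,y,w,h,k:cv2.resize(im[y:y+h,x:x+w],(w*k,h*k),interpolation=cv2.INTER_CUBIC)
a=r(t,255,175,90,90,4); b=r(t,145,245,45,45,8)
c=r(s,250,130,110,120,4); 
d=r(s,210,330,60,65,4)
cv=np.zeros((600,800,3),np.uint8)
cv[:360,:360]=a; cv[:480,360:800]=c; cv[360:600,0:240]=d
cv[480:600,240:600]=0
cv2.imwrite("pics/c1.png",cv); cv2.imwrite("pics/c2.png",b)
S=1.4286
print(tri((458/S,338/S),(470/S,279/S)), tri((235/S,380/S),(345/S,493/S)),at_z("top",235/S,380/S,80))
print("lidring side, jar, reagent",at_z("top",384/S,223/S,50),at_z("top",585/S,257/S,140))
E
```

```text
Traceback (most recent call last):
ValueError: could not broadcast input array from shape (260,240,3) into shape (240,240,3)
```

Run:
```python
from h import *
t=optics.get_image("top");s=optics.get_image("side")
r=lambda im,x,y,w,h,k:cv2.resize(im[y:y+h,x:x+w],(w*k,h*k),interpolation=cv2.INTER_CUBIC)
cv=np.zeros((600,800,3),np.uint8)
cv[:360,:360]=r(t,255,175,90,90,4); cv[:480,360:800]=r(s,250,130,110,120,4); cv[360:600,:240]=r(s,210,335,60,60,4)
cv[480:600,240:360]=0
cv[360:600,240:360]=r(t,152,238,30,60,4)
cv2.imwrite("pics/c1.png",cv)
S=1.4286
print(tri((458/S,338/S),(470/S,279/S)), tri((235/S,380/S),(345/S,493/S)),at_z("top",235/S,380/S,80))
print("jar, reagent",at_z("top",384/S,223/S,50),at_z("top",585/S,257/S,140))
```

```text
(array([ 555.11017391, -130.08326887,   59.2157244 ]), np.float64(0.456963760526709)) (array([479.95768794, 254.73305762,  84.15914303]), np.float64(3.3025919596991575)) [478.71936722 255.17653803  80.        ]
jar, reagent [772.03752401   3.22454712  50.        ] [ 681.46545786 -336.40521103  140.        ]
```

View pics/c1.png

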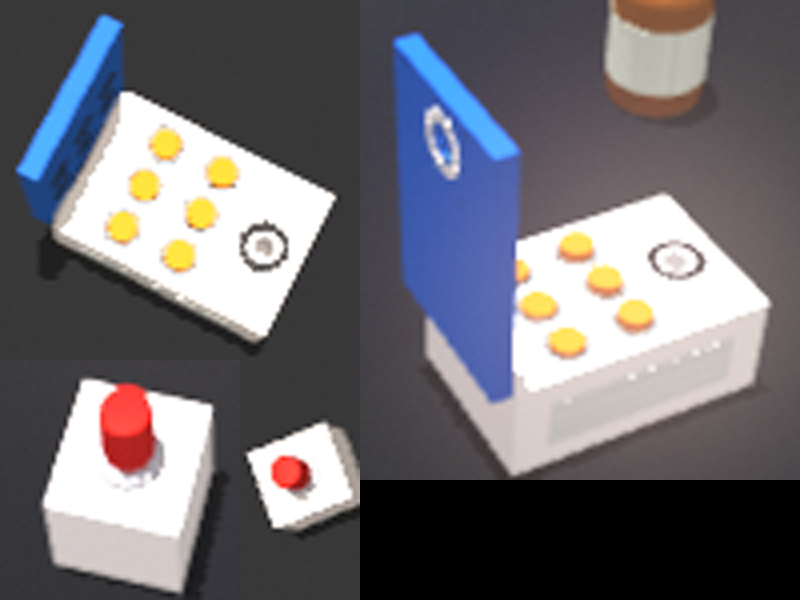

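Run:
```python
from h import *
np.set_printoptions(precision=1,suppress=True)
T=lambda x,y:((x+.5)/4-.5+255,(y+.5)/4-.5+175)
Sd=lambda x,y:((x-360+.5)/4-.5+250,(y+.5)/4-.5+130)
P=lambda x,y:((x-240+.5)/4-.5+152,(y-360+.5)/4-.5+238)
Q=lambda x,y:((x+.5)/4-.5+210,(y-360+.5)/4-.5+335)
c=np.array([at_z("top",*T(*p),60) for p in [(125,92),(336,198),(263,340),(55,238)]])
print(c, np.linalg.norm(np.roll(c,-1,0)-c,axis=1))
y=(c[0]+c[3]-c[1]-c[2]); yaw=np.arctan2(-y[0],y[1]); x=c[1]-c[2]+c[0]-c[3]
print("ydir",y,"yaw",yaw,np.arctan2(x[1],x[0]),"centre",c.mean(0))
Rz=lambda a:np.array([[np.cos(a),-np.sin(a),0],[np.sin(a),np.cos(a),0],[0,0,1]])
print("socket pred",c.mean(0)+Rz(yaw)@[0,-50,0],"top",at_z("top",*T(264,246),60),"side",at_z("side",*Sd(677,260),60),tri(T(264,246),Sd(677,260)))
print("side corners",at_z("side",*Sd(667,193),60),at_z("side",*Sd(770,303),60))
print("lid top corners",tri(T(102,17),Sd(400,38)),tri(T(28,172),Sd(502,157)))
s=np.array([at_z("top",*P(*p),50) for p in [(248,455),(325,424),(354,500),(277,530)]])
print("stand",s,s.mean(0),np.linalg.norm(np.roll(s,-1,0)-s,axis=1))
print("pin",tri(P(289,472),Q(127,398)),at_z("top",*P(289,472),78),at_z("side",*Q(127,398),80))
print("rack",at_z("top",257/1.4286,300/1.4286,30))
```

```text
[[ 656.2  -42.1   60. ]
 [ 587.3 -176.3   60. ]
 [ 497.2 -128.4   60. ]
 [ 561.1    2.2   60. ]] [150.8 102.1 145.4 104.9]
ydir [132.8 264.8   0. ] yaw -0.46478884020680516 -0.4618932428169903 centre [575.5 -86.2  60. ]
socket pred [ 553.  -130.9   60. ] top [ 556.4 -130.    60. ] side [ 555.8 -131.1   60. ] (array([ 555.9, -130.1,   60.8]), np.float64(0.9273678807509576))
side corners [ 589.1 -178.    60. ] [ 499.4 -130.1   60. ]
lid top corners (array([661.6, -27.6, 213.5]), np.float64(1.01391283560088)) (array([576.2,  12.7, 208.4]), np.float64(0.35925208012484555))
stand [[492.1 292.1  50. ]
 [511.8 244.5  50. ]
 [464.2 223.5  50. ]
 [445.4 270.9  50. ]] [478.4 257.7  50. ] [51.6 52.  50.9 51.3]
pin (array([480.2, 255.1,  87.5]), np.float64(2.390429733887391)) [479.7 257.3  78. ] [484.2 252.7  80. ]
rack [629.  237.7  30. ]
```

The clamp has yaw ≈ -0.464, with the socket at (556,-130) and the hinge at about (612,-18.5). The pin is at about (480,256). The sizes match what was given. Next I turn the tool so its y axis lies along the clamp's y axis, then go behind the lid with the fingers shut.

```bash
python3 nudge.py '[{"xyz":[-20,-10,0],"turn_vec":[0,0,0.1],"finger_gap":0},{"xyz":[-30,-16,3],"finger_gap":0},{"xyz":[-30,-16,3],"finger_gap":0},{"xyz":[-30,-16,3],"finger_gap":0},{"xyz":[-30,-16,3],"finger_gap":0},{"xyz":[-30,-16,3],"finger_gap":0},{"xyz":[-30,-16,3],"finger_gap":0},{"xyz":[-30,-16,3],"finger_gap":0},{"xyz":[-30,-16,3],"finger_gap":0},{"xyz":[-30,-16,3],"finger_gap":0},{"xyz":[-30,-16,3],"finger_gap":0},{"xyz":[-30,-16,3],"finger_gap":0}]'
cat > k.py <<'E'
from h import *
import sys
from scipy.spatial.transform import Rotation as Ro
s=ctrl.read_state(); R=Ro.from_euler("xyz",s["tool_rot"])
def show():
    g=np.array(eval(sys.argv[1]),float)
    np.set_printoptions(precision=1,suppress=True)
    print("pos",s["eef_pos"],"rot",s["tool_rot"].round(3),"F",s["force"],"w",s["width"],"t",s["clock"],"tool delta to goal",R.inv().apply(g-s["eef_pos"]), "rv",(R.inv()*Ro.from_euler("xyz",[np.pi,0,2.677])).as_rotvec().round(3))
show()
E
python3 k.py '[637,31,165]'
```

```text
clock: 1.5
eef_pos: [463.8, 284.4, 198.3]
tool_rot: [3.141, 0.0, 2.677]
force: [0.0, 0.0, 1.3]
width: -0.3
gripper_force: 0.0
pos [463.8 284.4 198.3] rot [3.1 0.  2.7] F [0.  0.  1.3] w -0.28072582769052135 t 1.5 tool delta to goal [-268.4 -148.9   33.3] rv [ 0.  0. -0.]
```

```bash
python3 nudge.py '[{"xyz":[-30,-16,4],"finger_gap":0},{"xyz":[-30,-16,4],"finger_gap":0},{"xyz":[-30,-16,4],"finger_gap":0},{"xyz":[-30,-16,4],"finger_gap":0},{"xyz":[-30,-16,4],"finger_gap":0},{"xyz":[-30,-16,4],"finger_gap":0},{"xyz":[-30,-16,4],"finger_gap":0},{"xyz":[-30,-16,4],"finger_gap":0},{"xyz":[-20,-10,0],"finger_gap":0},{"finger_gap":0}]'; python3 k.py '[637,31,165]'
python3 - <<'E'
from h import *
t=optics.get_image("top");s=optics.get_image("side")
a=np.hstack([t[130:300,200:400],s[60:230,220:420]])
cv2.imwrite("pics/d1.png",cv2.resize(a,None,fx=2,fy=2,interpolation=cv2.INTER_CUBIC))
E
```

```text
clock: 2.5
eef_pos: [635.5, 40.6, 166.0]
tool_rot: [-3.14, 0.003, 2.671]
force: [0.6, -0.0, -0.0]
width: -0.1
gripper_force: 0.0
pos [635.5  40.6 166. ] rot [-3.1  0.   2.7] F [ 0.6 -0.  -0. ] w -0.10681203270077742 t 2.5 tool delta to goal [-5.7 -7.9  1.1] rv [-0.  0. -0.]
```

View pics/d1.png

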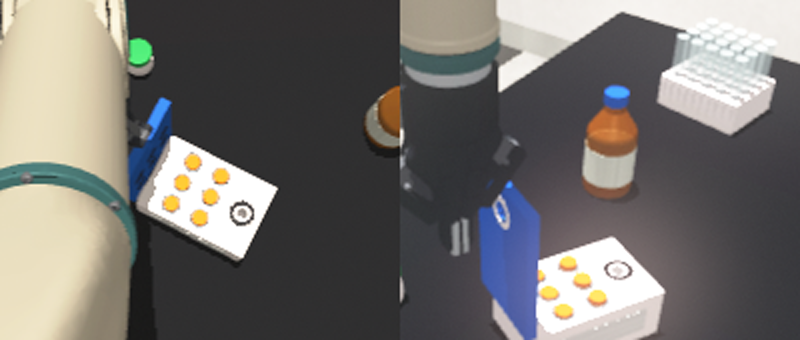

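The fingers are behind the lid, and the gripper knuckle is close to the lid's top edge. I raise about 20 mm and then push along the arc.

```bash
python3 nudge.py '[{"xyz":[-5,0,-20],"finger_gap":0},{"xyz":[0,-18,0],"finger_gap":0},{"xyz":[0,-18,0],"finger_gap":0},{"xyz":[0,-14,1],"finger_gap":0},{"xyz":[0,-14,1],"finger_gap":0},{"xyz":[0,-15,1],"finger_gap":0},{"xyz":[0,-10,4],"finger_gap":0},{"xyz":[0,-10,4],"finger_gap":0},{"xyz":[0,-10,5],"finger_gap":0},{"xyz":[0,-10,5],"finger_gap":0},{"finger_gap":0}]'; python3 k.py '[612,-18.5,60]'
```

```text
clock: 3.7
eef_pos: [583.3, -65.1, 164.2]
tool_rot: [-3.139, -0.002, 2.674]
force: [-0.5, -1.0, -0.0]
width: -0.0
gripper_force: 0.0
pos [583.3 -65.1 164.2] rot [-3.1 -0.   2.7] F [-0.5 -1.  -0. ] w -0.02910327816118329 t 3.7 tool delta to goal [ -4.9  54.8 104.1] rv [-0. -0. -0.]
```

Run:
```python
from h import *
s=optics.get_image("side")
cv2.imwrite("pics/d2.png",cv2.resize(s[60:260,220:420],None,fx=2,fy=2,interpolation=cv2.INTER_CUBIC))
```

```text
(no output)
```

View pics/d2.png

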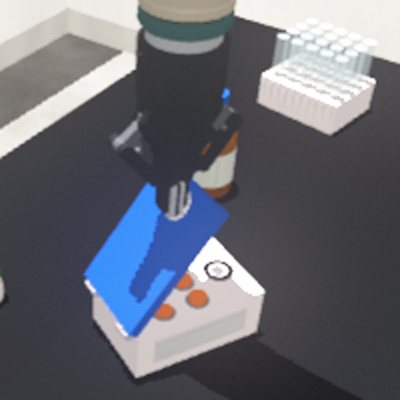

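The lid is about halfway down, with the fingertips near (175,205) on its outer face. I continue along the arc.

```bash
python3 nudge.py '[{"xyz":[0,-9,7],"finger_gap":0},{"xyz":[0,-8,7],"finger_gap":0},{"xyz":[0,-8,8],"finger_gap":0},{"xyz":[0,-8,8],"finger_gap":0},{"xyz":[0,-5,9],"finger_gap":0},{"xyz":[0,-5,10],"finger_gap":0},{"xyz":[0,-5,10],"finger_gap":0},{"xyz":[0,-3,10],"finger_gap":0},{"xyz":[0,-3,10],"finger_gap":0},{"xyz":[0,0,5],"finger_gap":0},{"xyz":[0,0,2],"finger_gap":0},{"finger_gap":0}]'; python3 k.py '[612,-18.5,60]'
```

```text
clock: 4.95
eef_pos: [560.4, -111.4, 79.2]
tool_rot: [-3.141, -0.0, 2.676]
force: [-0.2, 0.2, 0.6]
width: -0.2
gripper_force: 0.5
pos [ 560.4 -111.4   79.2] rot [-3.1 -0.   2.7] F [-0.2  0.2  0.6] w -0.21014971844524924 t 4.95 tool delta to goal [ -4.4 106.2  19.1] rv [-0. -0. -0.]
```

```bash
python3 nudge.py '[{"xyz":[0,0,2],"finger_gap":0},{"xyz":[0,0,2],"finger_gap":0},{"finger_gap":0}]'
```

```text
clock: 5.25
eef_pos: [560.6, -111.6, 75.7]
tool_rot: [-3.141, 0.0, 2.677]
force: [-2.4, -2.0, 3.5]
width: 0.1
gripper_force: 1.8
```

Contact is made and the lid is nearly shut. I lift, open the fingers and go to the pin.

```bash
python3 nudge.py '[{"xyz":[0,0,-25],"finger_gap":0},{"xyz":[0,0,-30],"finger_gap":0},{"xyz":[0,0,-30],"finger_gap":40},{"xyz":[20,25,0],"finger_gap":70},{"xyz":[24,30,0],"finger_gap":70},{"xyz":[24,30,0],"finger_gap":70},{"xyz":[24,30,0],"finger_gap":70},{"xyz":[24,30,0],"finger_gap":70},{"xyz":[24,30,0],"finger_gap":70},{"xyz":[24,30,0],"finger_gap":70},{"xyz":[24,30,0],"finger_gap":70},{"xyz":[24,30,0],"finger_gap":70}]'; python3 k.py '[480,256,140]'
python3 - <<'E'
from h import *
t=optics.get_image("top");s=optics.get_image("side")
r=lambda im,x,y,w,h,k:cv2.resize(im[y:y+h,x:x+w],(w*k,h*k),interpolation=cv2.INTER_CUBIC)
cv2.imwrite("pics/e1.png",np.hstack([r(t,255,175,100,100,4),r(s,250,155,100,100,4)]))
E
```

```text
clock: 6.45
eef_pos: [489.3, 223.4, 160.5]
tool_rot: [3.14, -0.0, 2.678]
force: [1.0, -0.4, -0.1]
width: 69.7
gripper_force: 0.0
pos [489.3 223.4 160.5] rot [ 3.1 -0.   2.7] F [ 1.  -0.4 -0.1] w 69.68509777182767 t 6.45 tool delta to goal [22.9 25.  20.5] rv [ 0. -0.  0.]
```

View pics/e1.png

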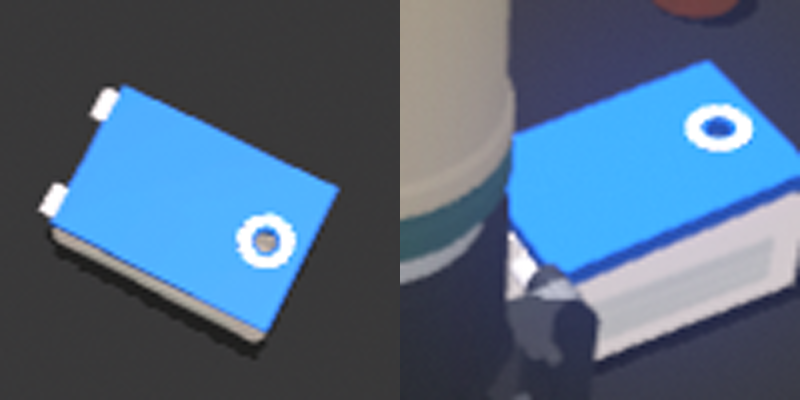

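The lid is down, with its ring at (266,241) in the top crop and (718,127) in the side crop. I move over the pin and descend to TCP z≈59.

```bash
python3 nudge.py '[{"xyz":[12,12.5,0],"finger_gap":70},{"xyz":[11.5,12.5,20],"finger_gap":70},{"xyz":[0,0,25],"finger_gap":70},{"xyz":[0,0,25],"finger_gap":70},{"xyz":[0,0,16],"finger_gap":70},{"xyz":[0,0,14],"finger_gap":70},{"finger_gap":70},{"finger_gap":20},{"finger_gap":10},{"finger_gap":10},{"finger_gap":10},{"finger_gap":10}]'; python3 k.py '[480,256,59]'
python3 - <<'E'
from h import *
print(tri(((266.5)/4-.5+255,241.5/4-.5+175),(318.5/4-.5+250,127.5/4-.5+155)))
E
```

```text
clock: 7.75
eef_pos: [481.7, 255.3, 61.6]
tool_rot: [3.137, 0.002, 2.677]
force: [1.3, 2.7, 5.8]
width: 18.0
gripper_force: 58.5
pos [481.7 255.3  61.6] rot [3.1 0.  2.7] F [1.3 2.7 5.8] w 18.04107907689067 t 7.75 tool delta to goal [ 1.8 -0.2  2.6] rv [0. 0. 0.]
(array([ 556.45607013, -128.74470785,   84.25932262]), np.float64(0.5874504622774546))
```

The pin is gripped at 18 mm opening. I lift it and carry it over the hole.

```bash
python3 nudge.py '[{"xyz":[0,0,-10],"finger_gap":10},{"xyz":[0,0,-20],"finger_gap":10},{"xyz":[0,0,-25],"finger_gap":10},{"xyz":[0,0,-25],"finger_gap":10},{"xyz":[0,0,-25],"finger_gap":10},{"xyz":[-10,-15,0],"finger_gap":10},{"xyz":[-22,-28,0],"finger_gap":10},{"xyz":[-22,-28,0],"finger_gap":10},{"xyz":[-22,-28,0],"finger_gap":10},{"xyz":[-22,-28,0],"finger_gap":10},{"xyz":[-22,-28,0],"finger_gap":10},{"xyz":[-22,-28,0],"finger_gap":10}]' && python3 nudge.py '[{"xyz":[-22,-28,0],"finger_gap":10},{"xyz":[-22,-28,0],"finger_gap":10},{"xyz":[-22,-28,0],"finger_gap":10},{"xyz":[-18,-25,0],"finger_gap":10},{"xyz":[-13,-18,0],"finger_gap":10},{"finger_gap":10},{"finger_gap":10}]'; python3 k.py '[556.4,-129.5,165]'
python3 - <<'E'
from h import *
t=optics.get_image("top");s=optics.get_image("side")
r=lambda im,x,y,w,h,k:cv2.resize(im[y:y+h,x:x+w],(w*k,h*k),interpolation=cv2.INTER_CUBIC)
cv2.imwrite("pics/f1.png",np.hstack([r(t,275,175,80,120,5),r(s,280,100,80,120,5)]))
E
```

```text
clock: 8.95
eef_pos: [524.0, 24.4, 165.1]
tool_rot: [-3.14, -0.002, 2.677]
force: [0.0, -0.0, -0.5]
width: 17.9
gripper_force: 59.4
clock: 9.65
eef_pos: [553.6, -130.9, 164.9]
tool_rot: [-3.141, -0.002, 2.675]
force: [0.2, 0.3, -0.2]
width: 18.0
gripper_force: 59.4
pos [ 553.6 -130.9  164.9] rot [-3.1 -0.   2.7] F [ 0.2  0.3 -0.2] w 17.989227497927782 t 9.65 tool delta to goal [-1.9  2.5 -0.1] rv [-0. -0. -0.]
```

View pics/f1.png

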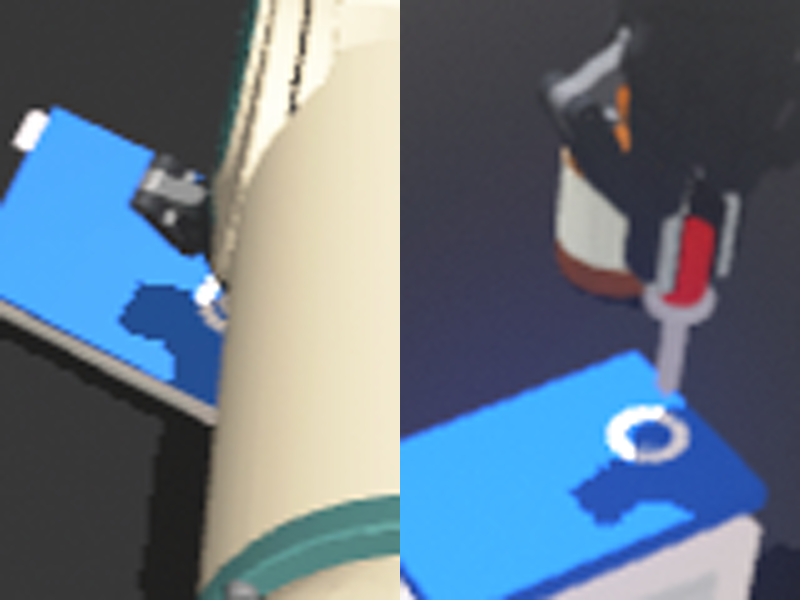

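Run:
```python
from h import *
np.set_printoptions(precision=1,suppress=True)
C=lambda p:((p-[280,100]+.5)*5-.5+[400,0])
x,y=553.6,-130.9
print(C(proj("side",[[x,y,z] for z in(108.3,153.3,158.3,188.3)])))
print("ring",C(proj("side",[[556.4,-129.5,z] for z in(73.5,81,84)])), C(proj("side",[[556,-130.3,81]])))
D=lambda u,v:((u-400+.5)/5-.5+280,(v+.5)/5-.5+100)
print(at_z("side",*D(648,434),81),at_z("side",*D(668,390),108.3))
# pixel effect of moving 1mm in tool x,y at tip
b=C(proj("side",[[x,y,108.3]]))
for d in((-.894,.448),(.448,.894)): print(C(proj("side",[[x+d[0],y+d[1],108.3]]))-b)
```

```text
[[663.  389.3]
 [675.6 300.5]
 [677.  290.2]
 [686.  226.4]]
ring [[646.6 452.6]
 [648.5 439.1]
 [649.2 433.6]] [[650.3 438.5]]
[ 558.2 -132.3   81. ] [ 551.7 -131.7  108.3]
[[1.4 1.4]]
[[-2.   0.7]]
```

In the side crop the pin tip is at (668,390) and the ring at (648,434). The pin sits about 2.4 mm along +tool x from the TCP, which agrees with the grasp measurement. I correct for that, descend to just above the lid and check.

```bash
python3 nudge.py '[{"xyz":[-4.7,2.4,0],"finger_gap":10},{"xyz":[0,0,8],"finger_gap":10},{"xyz":[0,0,8],"finger_gap":10},{"xyz":[0,0,5],"finger_gap":10},{"finger_gap":10},{"finger_gap":10}]'
python3 - <<'E'
from h import *
s=optics.get_image("side")
cv2.imwrite("pics/g1.png",cv2.resize(s[150:210,300:360],None,fx=10,fy=10,interpolation=cv2.INTER_CUBIC))
E
```

```text
clock: 10.35
eef_pos: [559.8, -130.7, 144.0]
tool_rot: [-3.141, -0.001, 2.677]
force: [0.9, 0.0, -0.9]
width: 17.9
gripper_force: 59.4
```

View pics/g1.png

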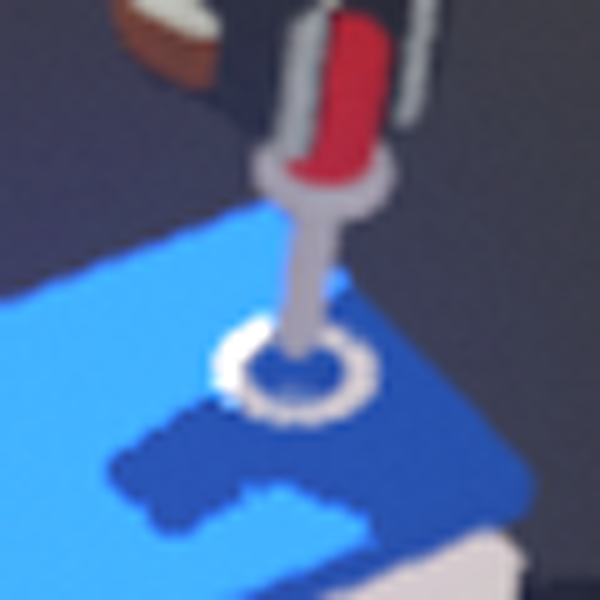

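The tip at (297,355) is just above the hole centre (296,372) and will come down about 1 mm from its middle. I descend and watch the force.

```bash
python3 nudge.py '[{"xyz":[0,0,4],"finger_gap":10},{"xyz":[0,0,4],"finger_gap":10},{"xyz":[0,0,4],"finger_gap":10},{"xyz":[0,0,4],"finger_gap":10},{"finger_gap":10}]'; python3 k.py '[559.8,-130.7,85]'
```

```text
clock: 10.9
eef_pos: [559.5, -130.6, 127.5]
tool_rot: [-3.141, -0.001, 2.677]
force: [-0.0, 0.1, -0.9]
width: 18.0
gripper_force: 59.4
pos [ 559.5 -130.6  127.5] rot [-3.1 -0.   2.7] F [-0.   0.1 -0.9] w 17.965456597292796 t 10.9 tool delta to goal [-0.4  0.  42.5] rv [-0. -0. -0.]
```

```bash
python3 nudge.py '[{"xyz":[0,0,4],"finger_gap":10},{"xyz":[0,0,4],"finger_gap":10},{"xyz":[0,0,4],"finger_gap":10},{"xyz":[0,0,4],"finger_gap":10},{"xyz":[0,0,4],"finger_gap":10},{"finger_gap":10}]'; python3 k.py '[559.8,-130.7,85]'
```

```text
clock: 11.5
eef_pos: [559.6, -130.6, 107.6]
tool_rot: [-3.141, -0.001, 2.677]
force: [-0.1, -1.1, -1.1]
width: 17.7
gripper_force: 59.4
pos [ 559.6 -130.6  107.6] rot [-3.1 -0.   2.7] F [-0.1 -1.1 -1.1] w 17.683314332652554 t 11.5 tool delta to goal [-0.3  0.  22.6] rv [-0. -0. -0.]
```

The tip is in the socket with almost no force. I continue down.

```bash
python3 nudge.py '[{"xyz":[0,0,4],"finger_gap":10},{"xyz":[0,0,4],"finger_gap":10},{"xyz":[0,0,4],"finger_gap":10},{"xyz":[0,0,3],"finger_gap":10},{"finger_gap":10}]'; python3 nudge.py '[{"xyz":[0,0,2],"finger_gap":10},{"xyz":[0,0,2],"finger_gap":10},{"finger_gap":10}]'
```

```text
clock: 12.0
eef_pos: [559.9, -130.9, 92.9]
tool_rot: [-3.141, -0.0, 2.677]
force: [0.5, 0.2, -0.8]
width: 18.0
gripper_force: 59.6
clock: 12.3
eef_pos: [559.9, -131.1, 89.3]
tool_rot: [-3.141, 0.0, 2.676]
force: [-1.1, -1.3, 1.7]
width: 17.9
gripper_force: 59.8
```

```bash
for i in 1; do python3 nudge.py '[{"xyz":[0,0,2],"finger_gap":10},{"finger_gap":10}]'; python3 nudge.py '[{"xyz":[0,0,1.5],"finger_gap":10},{"finger_gap":10}]'; python3 nudge.py '[{"xyz":[0,0,1],"finger_gap":10},{"finger_gap":10}]'; done
```

```text
clock: 12.5
eef_pos: [560.0, -131.2, 87.3]
tool_rot: [-3.141, 0.0, 2.676]
force: [-1.2, -2.0, 3.6]
width: 17.9
gripper_force: 59.9
clock: 12.7
eef_pos: [559.9, -131.2, 85.9]
tool_rot: [-3.141, 0.0, 2.676]
force: [-1.7, -2.4, 4.4]
width: 17.9
gripper_force: 60.0
clock: 12.9
eef_pos: [559.9, -131.2, 85.1]
tool_rot: [-3.141, 0.0, 2.676]
force: [-2.3, -2.5, 6.1]
width: 17.9
gripper_force: 60.2
```

```bash
python3 nudge.py '[{"xyz":[0,0,1],"finger_gap":10},{"finger_gap":10}]'; python3 nudge.py '[{"xyz":[0,0,0.7],"finger_gap":10},{"finger_gap":10}]'; python3 nudge.py '[{"xyz":[0,0,0.5],"finger_gap":10},{"finger_gap":10}]'
```

```text
clock: 13.1
eef_pos: [560.0, -131.2, 84.9]
tool_rot: [-3.141, 0.001, 2.676]
force: [-3.3, -3.0, 12.6]
width: 18.1
gripper_force: 60.9
clock: 13.3
eef_pos: [560.0, -131.3, 84.8]
tool_rot: [-3.141, 0.001, 2.676]
force: [-5.0, -1.9, 17.4]
width: 17.7
gripper_force: 61.4
clock: 13.5
eef_pos: [560.0, -131.3, 84.7]
tool_rot: [-3.141, 0.001, 2.676]
force: [-5.4, -1.7, 21.2]
width: 18.2
gripper_force: 61.7
```

It reached the hard stop at z≈84.8 and is shut. I ease back to about 12–13 N.

```bash
python3 nudge.py '[{"xyz":[0,0,-1.1],"finger_gap":10},{"finger_gap":10},{"finger_gap":10}]'; python3 nudge.py '[{"finger_gap":10},{"finger_gap":10}]';python3 - <<'E'
from h import *
s=optics.get_image("side")
a=s[130:220,260:380]
cv2.imwrite("pics/h1.png",cv2.resize(a,None,fx=6,fy=6,interpolation=cv2.INTER_CUBIC))
E
```

```text
clock: 13.8
eef_pos: [560.0, -131.2, 84.9]
tool_rot: [-3.141, 0.001, 2.676]
force: [-4.1, -1.8, 12.9]
width: 18.0
gripper_force: 60.6
clock: 14.0
eef_pos: [560.0, -131.2, 84.9]
tool_rot: [-3.141, 0.001, 2.676]
force: [-5.5, -2.1, 13.6]
width: 18.0
gripper_force: 60.6
```

View pics/h1.png

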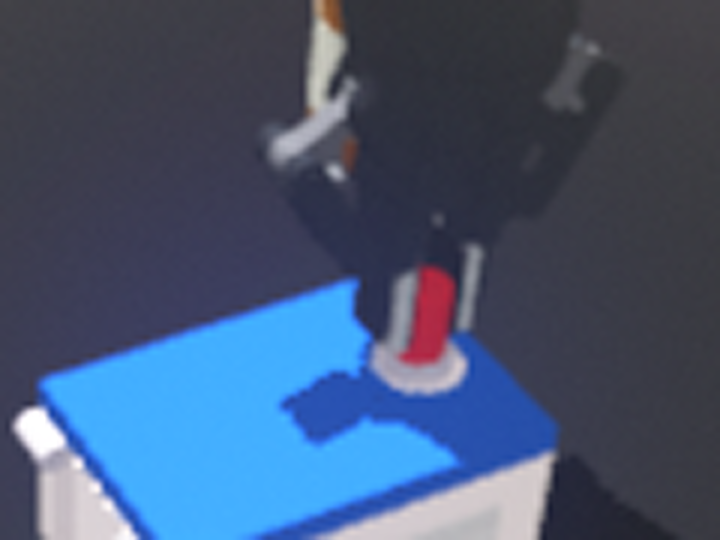

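The collar at (418,365) sits flat on the lid. The lid is level and shut, and the fingers hold the knob, pressing with about 13 N. I'm handing it in.

```bash
python3 -c "
from cell import ctrl, optics, ticket
print(ticket.finish_job())"
```

```text
the job is handed in; nothing more can be done
None
```

I handed the job in at about 14 s: the lid is shut, the lock pin is fully home with its collar on the lid, and the fingers are still on it pressing down with about 13 N; the bottle, jar and rack were not touched.

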